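# Set out the sorting cups and open the jar

## Robot

A 6-joint arm with a two-finger parallel gripper is mounted at the origin on the work surface. World frame = base frame: x ahead of the robot, y to its left, z up, the work surface at z = 0. Lengths are in mm, angles in degrees, forces in N, time in s.
With the tool pointing down it reaches from about 350 to 850 mm from the base axis. Payload 8.1 kg.
Tool frame: the origin (TCP) lies at the very end of the fingers, on their centre line; the grasp point (between the pads) lies 19 mm behind it; z points along the fingers, y is the line along which they close (so a half turn about z gives the same grasp; the last joint's range is limited). The gripper opens to 85 mm and grips with 20 to 120 N. Pads are 22 mm wide; open, the fingers measure 114 mm over their backs; the gripper's body (76 mm by 85 mm) begins 54 mm behind the grasp point. The pads swing forward as they close: fully open they stand 13 mm farther back than shut.
Start: joints at [69.649, 7.471, 85.268, -0, 87.261, -4.893], TCP at [159.901, 578.305, 231.292] pointing down, gripper open.
Joint ranges: [-169.43, 169.43], [-51.17, 129.36], [1.28, 143.12], [-76.62, 256.62], [0, 156.53], [-152.29, 152.29]. Speed limits (degrees/s): [136.94, 136.94, 159.86, 180, 180, 180].

## Interface

Orientations are given as [roll, pitch, yaw] about the fixed x, y, z axes, in that order (R = Rz(yaw) Ry(pitch) Rx(roll)).
In Python, from bench import sense, eyes, job, models gives the robot as it stands. The module is installed in compiled form; this text tells all that it offers.
- The arm moves only by the tool apply_moves, never from a script. Its argument "rows" is a list of rows, each a list of 6 numbers: the shift along the tool's x, y, z in mm, then the turn, a rotation vector about the tool's x, y, z in rad. In form: [[dx, dy, dz, rx, ry, rz], ...]. A call has exactly 5 rows; each row shifts and turns the commanded pose from where the row before left it, along the tool's axes as they then stand; what a row does not reach is not made up. A row lasts 1/8 s, in which the tool goes at most 62.5 mm and 10.7 degrees, less where a joint would pass 70% of its speed; a pose out of reach is approached as far as the arm can. A call is refused whole if a number of a shift passes 62.5 or a number of a turn 0.188, either way. A call with a gripper value outside its range is refused whole. "fingers" is the finger opening in mm, from 0 to 85.4, set as the call begins (left out, the last holds). The fingers move at their own pace and stop on an object; "grip_force" is the grip in N (left out, the last holds). Time passes only in rows, so rows that do not move let the fingers close, or fill a call up. It gives the time, the measured TCP pose, the force, the opening and the grip force at its end, in the units of the state.
- sense(): the state, without advancing time (a new reading comes with each control period).
- eyes.snapshot(name): name is "scene" or "top"; returns (picture, depth): 384x512x3 uint8, red, green, blue; 384x512 float32, mm along the optical axis (not along the pixel's ray), 0 where there is no reading.
- eyes.get_calibration(name): a dict with "intrinsics" (3x3 intrinsics, pixels), "R" (3x3) and "t" (3): a world point X has camera coordinates R X + t. Camera axes: x right, y down, z forward; pixel columns grow to the right and rows downward; lengths in mm; the calibration is good to about 2 mm. A picture is of the moment at which its call begins. get_calibration takes no time and is no camera call.
- job.hand_in(): hands the job in; it is judged then, once.
Trained networks look in the newest picture that a camera, given by its name, has taken for a name from the list of things; names that differ only in an ending like _2 or _b are one class to them, and where a whole thing is asked for, a point or a joint stands for the part that bears it (a point fixed in the world has none). Each returns a list of dicts, best first, with "confidence" (0 to 1); they miss things now and then, are a little off and sometimes report something else, mostly with a low value. They report only what shows in the picture. A call takes as long as a camera call. They do not tell look-alikes from the thing itself.
- models.boxes_of(name, camera): "xyz" ([x, y, z] in mm, in world coordinates, good to about 4 mm: the middle of the surface that is visible of it).
- models.cut_out(name, camera): "pixels" (384x512 bool, what is visible of it).
- models.place_of(name, camera): "xyz" ([x, y, z] in mm, in world coordinates, good to about 4 mm: a listed point, or the origin of a listed thing).
The state is a dict: "time": time; "joint_pos": joint angles; "qd": joint speeds; "joint_efforts": joint torques, N m; "tool_pos": TCP position; "tcp_rot": TCP orientation; "ft_force": force on the tool from outside, world axes, zero at the start; "wrist_torque": the same for the moment, N m; "finger_gap": finger opening in mm; "grip_force": force on a finger pad.
Only numpy, scipy, OpenCV 4.12 (cv2) and the standard library are available. Lean on these libraries where they do the work, as an engineer would, in place of code of your own. Each camera call takes 0.05 s, during which the arm holds its last target. There are 200 camera calls.

## Task

Get ready to sort the hardware: nudge the three loose white cups into an even row, each standing upright and pushed home in its own notch of the notched plywood batten. Then unscrew the lid of the square green jar anticlockwise, without pulling the jar out of the wooden block that braces it, and once the thread lets go lift the lid straight up clear of the jar. Finish while still holding the lid, level and still, just above the jar's mouth (two or three centimetres), not touching the jar; leave the loose socket, the tape measure and the ratchet screwdriver where they lie.

Things in the scene. Friction and masses are not known exactly. Their poses are not given: they have to be found in the camera images.
- batten: a plywood batten 320 mm long, 16 mm high, fixed to the shelf, with three notches along its near (own -x) edge; yaw within 0.15 rad. Origin: on the shelf, where the middle cup's centre belongs; own y runs along the row, own x into the notches. A notch has a flat back 28 mm beyond the cup's centre and 45-degree sides; it leaves a cup 4 to 6 mm of play sideways. The cups start 70 to 120 mm nearer
- notch_left (a point): on the shelf, where the centre of a cup's underside lies when it is home in the left notch (own +y end); notches are 105 mm apart
- notch_middle (a point): on the shelf, where the centre of a cup's underside lies when it is home in the middle notch (middle); notches are 105 mm apart
- notch_right (a point): on the shelf, where the centre of a cup's underside lies when it is home in the right notch (own -y end); notches are 105 mm apart
- cup1: an open white plastic cup, 65 mm high, 54 mm across the foot and 60 mm across the rim, wall 3 mm, 0.07 kg, loose on the shelf, roughly in front of a notch; all three are alike and any cup may go in any notch. Origin: centre of its underside
- cup2: an open white plastic cup, 65 mm high, 54 mm across the foot and 60 mm across the rim, wall 3 mm, 0.07 kg, loose on the shelf, roughly in front of a notch; all three are alike and any cup may go in any notch. Origin: centre of its underside
- cup3: an open white plastic cup, 65 mm high, 54 mm across the foot and 60 mm across the rim, wall 3 mm, 0.07 kg, loose on the shelf, roughly in front of a notch; all three are alike and any cup may go in any notch. Origin: centre of its underside
- block: a wooden block 110 x 110 x 45 mm fixed to the shelf, with a square recess (69 mm wide, 30 mm deep) that holds the jar so it cannot turn (1.5 mm of play each side). Origin: centre of its underside. It and the batten may be either side of the middle, and they swap sides
- jar: a square green glass jar, 66 x 66 mm, about 0.5 kg, standing loose in the block's recess, its base 15 mm above the shelf, z up. Origin: centre of its underside. Shoulder at 78 mm; round neck 48 mm across with three short sloping thread ramps
- lid: the round aluminium screw-on lid, 65 mm across (66 over its ribs), 28 mm high, 0.08 kg. Origin: centre of its underside, 82 mm above the jar's base and 4 mm above its shoulder while screwed on; z up. Tight (about 0.3 N m): grip with 60 N or more. Turned anticlockwise from above (+z) it rises about 1.5 mm and comes free after 0.75 to 0.95 rad
- lid_top (a point): centre of the lid's top face, 28 mm above its underside. Lift the lid off when turned 1.0 to 1.5 rad; further on its lugs meet the next ramps. Screwed on, the lid's x axis lies within about 0.1 rad of the jar's x axis
- jar_mouth (a point): centre of the jar's mouth, the top of the glass neck, 104 mm above the jar's base. A springy rubber seal 3 mm thick lies on it and pushes the lid up with about 12 N; with the lid off it rises 3 mm, its top then 6 mm above this point
- socket: bystander, leave it alone: a loose chrome socket, 24 mm across, 25 mm high, standing on the shelf in front of the block. Origin: centre of its underside
- tape: bystander, leave it alone: a tape measure, 32 x 60 x 58 mm, beyond the block. Origin: centre of its underside
- driver: bystander, leave it alone: a steel ratchet screwdriver, 210 mm long, 32 mm thick, lying beyond the batten. Origin: half-way along, at its underside; handle to its own -x
Not all that is in view belongs to the job. What is shaped like the cup2 but blue is not meant. Several things look just like the block: the one meant starts farthest to the robot's left.

How it is judged (in metres and radians):
On the way, in this order (a step that is already met when the one before it is completed fails the run):
1. the three cups stand upright, one home in each notch (horizontal distance between any of cup1, cup2, cup3 and notch_left below 0.01 m and horizontal distance between any of cup1, cup2, cup3 and notch_middle below 0.01 m and horizontal distance between any of cup1, cup2, cup3 and notch_right below 0.01 m and angle between each of cup1, cup2, cup3's own z axis and vertical below 0.1 rad and height (world z) of each of cup1, cup2, cup3 below 0.006 m), for 0.2 s.
2. the gripped lid is turned until the thread lets go, still down on the jar (angle between the x axis of lid and the x axis of jar, either way round above 0.7 rad and z of lid in the frame of jar below 0.1 m and contact force between the fingers and lid above 1 N), for 0.05 s.
At the end, for the whole second after the job is handed in: Each notch has an upright cup within 10 mm of home. The fingers hold the lid level (0.15 rad) and still, lower edge 112 to 165 mm above the jar's base (2 to 55 mm above the seal), within 20 mm of the jar's axis, touching neither jar nor block; the jar stands seated in its block (all of step 1 and z of lid in the frame of jar between 0.112 and 0.165 m and horizontal distance between lid and jar below 0.02 m and angle between lid's own z axis and vertical below 0.15 rad and linear speed of lid below 0.02 m/s and contact force between the fingers and lid above 3 N and contact force between lid and jar below 0.1 N and contact force between lid and block below 0.1 N and z of jar in the frame of block below 0.02 m and angle between jar's own z axis and vertical below 0.08 rad); the arm keeps its last pose, push and grip.
It fails at once if the jar is pulled up out of its seat or tipped (z of jar in the frame of block above 0.025 m or angle between jar's own z axis and vertical above 0.12 rad).
It fails at once if a bystander is moved by more than 30 mm (distance of any of socket, tape, driver from where it was at the start of the episode above 0.03 m).
It also fails if it takes over 58 s, if anything falls off the work surface, if the arm or the gripper's body presses on something with over 40 N, if the wrist force passes 120 N, or if a joint passes its speed limit or range.

## Working session

There is one attempt and no reset: what is moved stays moved. The work goes in short steps, Python scripts to look and compute and a tool call to move; the robot and the scene stay as the last step left them, time stands still between calls to the robot, and variables do not carry over. Pictures are saved under pics/ and viewed, at most 10 in all, crops included, and the job is handed in when it is done.

Besides the shell and the picture viewer there is one more tool, called as name(argument=value, ...), one argument or row to a line, values as JSON. apply_moves: Moves the arm, as the interface text tells. Its arguments: {"type":"object","properties":{"rows":{"type":"array"},"fingers":{"type":"number"},"grip_force":{"type":"number"}},"required":["rows"]}

```bash
mkdir -p pics
cat > h.py <<'E'
import numpy as np, cv2
from bench import sense, eyes, job, models
def snap(c,fn=None):
    p,d=eyes.snapshot(c)
    if fn: cv2.imwrite('pics/'+fn,p[:,:,::-1])
    return p,d
def world(c,d,mask=None):
    k=eyes.get_calibration(c);K=np.array(k['intrinsics']);R=np.array(k['R']);t=np.array(k['t'])
    v,u=np.nonzero((d>0) if mask is None else (mask&(d>0)))
    z=d[v,u].astype(float)
    P=np.stack([(u-K[0,2])/K[0,0]*z,(v-K[1,2])/K[1,1]*z,z],1)
    return (P-t)@R,u,v
def pix(c,X):
    k=eyes.get_calibration(c);q=np.array(k['intrinsics'])@(np.array(k['R'])@np.array(X)+np.array(k['t']));return q[:2]/q[2]
E
python3 - <<'E'
from h import *
for c in('top','scene'):
    snap(c,c+'1.png')
    for n in('batten','notch_left','notch_middle','notch_right','cup1','block','jar','lid','lid_top','socket','tape','driver'):
        if c=='scene' and n not in('cup1','block','lid_top'): continue
        print(c,n,[(round(r['confidence'],2),np.round(r['xyz']).tolist()) for r in models.place_of(n,c)])
print(sense())
E
```

```text
top batten [(0.89, [618.0, -180.0, -4.0])]
top notch_left [(0.76, [610.0, -78.0, 3.0])]
top notch_middle [(0.96, [620.0, -181.0, -2.0])]
top notch_right [(0.71, [629.0, -288.0, 1.0])]
top cup1 [(0.85, [521.0, -97.0, 6.0]), (0.8, [527.0, -305.0, -0.0]), (0.76, [523.0, -194.0, 3.0]), (0.59, [374.0, -226.0, 1.0])]
top block [(0.96, [629.0, 156.0, -0.0]), (0.88, [405.0, 29.0, 0.0]), (0.49, [629.0, 158.0, 14.0])]
top jar [(0.52, [627.0, 160.0, 14.0]), (0.39, [628.0, 160.0, 119.0])]
top lid [(0.83, [630.0, 159.0, 100.0]), (0.38, [621.0, -180.0, -0.0]), (0.29, [630.0, 160.0, 0.0])]
top lid_top [(0.83, [634.0, 163.0, 124.0])]
top socket []
top tape [(0.55, [764.0, 155.0, 2.0])]
top driver [(0.76, [740.0, -191.0, 4.0])]
scene cup1 [(0.91, [376.0, -229.0, 2.0]), (0.73, [516.0, -98.0, -1.0]), (0.7, [524.0, -192.0, -0.0])]
scene block [(0.9, [408.0, 27.0, 1.0]), (0.6, [631.0, 159.0, -2.0])]
scene lid_top [(0.92, [632.0, 160.0, 124.0])]
{'time': 0.85, 'joint_pos': array([ 6.96479530e+01,  7.47039611e+00,  8.52692560e+01, -2.08710810e-03,
        8.72609750e+01, -4.89450951e+00]), 'qd': array([-0.06145206, -0.00742856,  0.02758408,  0.02930639,  0.0951126 ,
        0.00633288]), 'joint_efforts': array([ 1.11435133e-03, -5.69255018e+01, -5.00885367e+01, -2.84543017e-05,
        3.24011962e-04, -6.62320417e-05]), 'tool_pos': array([159.9185755 , 578.29030716, 231.28628467]), 'tcp_rot': array([-1.79999197e+02,  2.02361299e-03,  1.64542562e+02]), 'ft_force': array([-0.22020923, -0.30367801,  1.16941653]), 'wrist_torque': array([ 0.02728325, -0.00854803,  0.02621481]), 'grip_force': 0.0, 'finger_gap': 85.28960000296874}
```

```bash
ls pics
```

```text
scene1.png
top1.png
```

View pics/top1.png

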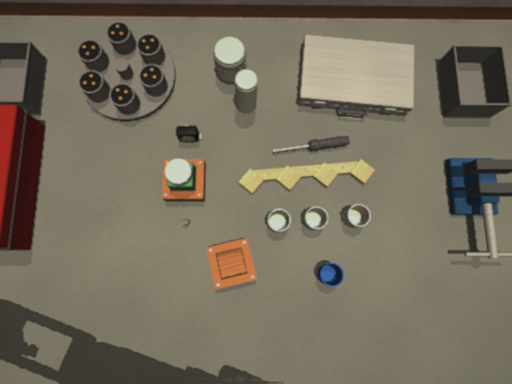

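View pics/scene1.png

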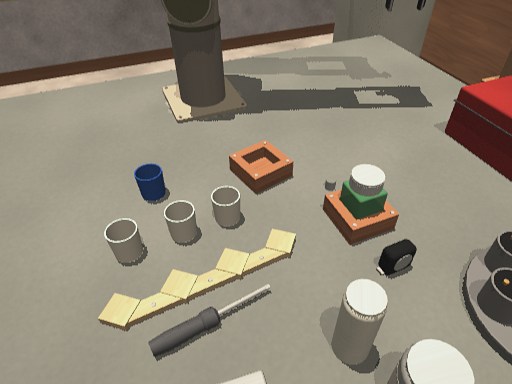

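The top view (up is +x, left is +y) shows the jar in its block at about px (183,180), the farthest-left block. The white cups are at (279,220), (315,218) and (357,216), with the blue decoy at (331,274). The batten is at (305,175) and the socket at (186,222). Next I'll refine the batten, cups and lid.

Run:
```python
from h import *
p,d=snap('top'); W,u,v=world('top',d)
for n,X in(('c1',(521,-97)),('c2',(523,-194)),('c3',(527,-305))):
    m=(np.hypot(W[:,0]-X[0],W[:,1]-X[1])<45)&(W[:,2]>57)&(W[:,2]<75)
    q=W[m][:,:2].astype(np.float32); print(n,m.sum(),cv2.minEnclosingCircle(q),W[m][:,2].max())
m=(np.hypot(W[:,0]-632,W[:,1]-160)<50)&(W[:,2]>117)&(W[:,2]<135)
print('lid',m.sum(),cv2.minEnclosingCircle(W[m][:,:2].astype(np.float32)),np.median(W[m][:,2]))
snap('scene')
rs=[]
for n in('notch_left','notch_middle','notch_right'):
    for c in('top','scene'):
        r=models.place_of(n,c)
        if r: print(n,c,np.round(r[0]['xyz'],1),r[0]['confidence']); rs.append(((1-('left','middle','right').index(n[6:]))*105,*r[0]['xyz'][:2]))
rs=np.array(rs)
from scipy.optimize import least_squares
f=lambda a:np.r_[a[0]-np.sin(a[2])*rs[:,0]-rs[:,1],a[1]+np.cos(a[2])*rs[:,0]-rs[:,2]]
s=least_squares(f,[620,-180,0.09],loss='soft_l1',f_scale=3);print(s.x,np.round(s.fun,1))
# batten points check in batten frame
a=s.x;c,sn=np.cos(a[2]),np.sin(a[2])
m=(W[:,2]>11)&(W[:,2]<22);b=(W[m][:,:2]-a[:2])@np.array([[c,-sn],[sn,c]])
m2=(abs(b[:,1])<175)&(b[:,0]>-60)&(b[:,0]<70);b=b[m2]
for y in range(-160,161,8):
    k=abs(b[:,1]-y)<4
    if k.any(): print(y,np.round([b[k,0].min(),b[k,0].max()]),end='; ')
```

```text
c1 102 ((518.1290893554688, -98.87816619873047), 29.930343627929688) 70.03588733111022
c2 101 ((524.3131103515625, -196.4139862060547), 30.00502586364746) 68.56407336997462
c3 111 ((530.9010009765625, -307.6982421875), 29.919187545776367) 68.54507225198914
lid 542 ((630.8143310546875, 157.9444122314453), 33.26274871826172) 125.42149729699514
notch_left top [ 6.106e+02 -7.970e+01  2.000e-01] 0.88
notch_left scene [610.7 -81.7   3.2] 0.64
notch_middle top [ 6.213e+02 -1.824e+02 -3.000e-01] 0.55
notch_middle scene [ 621.8 -180.3   -2.9] 0.67
notch_right top [ 629.3 -288.6    5. ] 0.72
notch_right scene [ 632.2 -284.6   -3.2] 0.61
[ 6.21024002e+02 -1.82905943e+02  9.75219490e-02] [ 0.2  0.1 -0.3 -0.8  1.9 -1.   1.3  3.3 -0.5 -2.6  1.2 -2.8]
-160 [-8. 62.]; -152 [-4. 57.]; -144 [ 4. 56.]; -136 [14. 56.]; -128 [20. 56.]; -120 [27. 58.]; -112 [28. 55.]; -104 [29. 56.]; -96 [27. 57.]; -88 [25. 57.]; -80 [16. 55.]; -72 [ 9. 56.]; -64 [-2. 57.]; -56 [-7. 62.]; -48 [-4. 56.]; -40 [ 6. 56.]; -32 [13. 57.]; -24 [20. 57.]; -16 [29. 55.]; -8 [29. 55.]; 0 [28. 56.]; 8 [28. 58.]; 16 [26. 58.]; 24 [15. 56.]; 32 [ 9. 57.]; 40 [-1. 58.]; 48 [-4. 61.]; 56 [-6. 58.]; 64 [ 5. 57.]; 72 [13. 57.]; 80 [20. 59.]; 88 [27. 56.]; 96 [27. 56.]; 104 [28. 57.]; 112 [29. 57.]; 120 [26. 56.]; 128 [19. 57.]; 136 [11. 58.]; 144 [ 3. 58.]; 152 [-5. 60.]; 160 [-4. 59.];
```

```bash
cat > plan.py <<'E'
from h import *
from scipy.spatial.transform import Rotation as Ro
def rot(yaw,tilt=0): return Ro.from_euler('z',yaw,degrees=True)*Ro.from_euler('x',180,degrees=True)*Ro.from_euler('y',tilt,degrees=True)
def cur():
    s=sense(); return np.array(s['tool_pos']),Ro.from_euler('xyz',s['tcp_rot'],degrees=True)
Y=5.6; O=np.array([621.2,-184.4])
def bf(x,y,z): # batten frame -> world
    c,s=np.cos(np.radians(Y)),np.sin(np.radians(Y)); return np.array([O[0]+c*x-s*y,O[1]+s*x+c*y,z])
def plan(wps,start=None):
    """wps: (pos,Rot,mm per row)"""
    p,R=start or cur(); rows=[]
    for q,S,step in wps:
        n=int(max(1,np.ceil(np.linalg.norm(q-p)/step-.05),np.ceil((R.inv()*S).magnitude()/0.18-.02)))
        for i in range(n):
            k=n-i
            d=R.inv().apply((q-p)/k); w=(R.inv()*S).as_rotvec()/k
            r=np.r_[np.round(d,1),np.round(w,3)]; rows.append(r.tolist())
            p=p+R.apply(r[:3]); R=R*Ro.from_rotvec(r[3:])
    while len(rows)%5: rows.append([0]*6)
    for i in range(0,len(rows),5): print(str(rows[i:i+5]).replace('.0,',',').replace('.0]',']').replace('-0,','0,'))
    return p,R
E
python3 - <<'E'
from plan import *
T=rot(Y,12)
plan([(np.array([430,300,230.]),rot(90),58),(bf(-155,95,100),T,58),(bf(-155,95,9),T,40)])
E
```

```text
[[-41.8, -24.5, 0.2, 0, 0, 0.163], [-45.2, -17.4, 0.2, 0, 0, 0.163], [-47.5, -9.9, 0.1, 0, 0, 0.163], [-48.4, -2, 0.2, 0, 0, 0.162], [-48.1, 5.8, 0.1, 0, 0, 0.163]]
[[-46.6, 13.6, 0.2, 0, 0, 0.162], [-43.8, 20.9, 0.1, 0, 0, 0.163], [-39.7, 27.7, 0.2, 0, 0, 0.162], [-45, 3.1, 14.4, -0.017, 0.019, 0.163], [-44.2, 10.1, 13.7, -0.017, 0.019, 0.163]]
[[-42.2, 17, 13.1, -0.017, 0.019, 0.163], [-39.2, 23.4, 12.7, -0.017, 0.019, 0.163], [-35.1, 29.2, 12.4, -0.017, 0.019, 0.163], [-30.2, 34.4, 12.4, -0.017, 0.019, 0.163], [-24.5, 38.6, 12.5, -0.017, 0.019, 0.163]]
[[-18.1, 41.9, 12.7, -0.018, 0.019, 0.163], [-11.3, 44, 13.2, -0.017, 0.019, 0.163], [-6.3, 0, 29.7, 0, 0, 0], [-6.3, 0, 29.7, 0, 0, 0], [-6.4, 0, 29.6, 0, 0, 0]]
```

apply_moves(
  rows=[
    [-41.8, -24.5, 0.2, 0, 0, 0.163],
    [-45.2, -17.4, 0.2, 0, 0, 0.163],
    [-47.5, -9.9, 0.1, 0, 0, 0.163],
    [-48.4, -2, 0.2, 0, 0, 0.162],
    [-48.1, 5.8, 0.1, 0, 0, 0.163],
  ],
  fingers=40,
)

```text
time: 1.88
tool_pos: [329.6, 403.2, 230.7]
tcp_rot: [180.0, -0.0, 117.6]
ft_force: [1.1, 0.3, 0.0]
finger_gap: 40.0
grip_force: 0.0
```

apply_moves(
  rows=[
    [-46.6, 13.6, 0.2, 0, 0, 0.162],
    [-43.8, 20.9, 0.1, 0, 0, 0.163],
    [-39.7, 27.7, 0.2, 0, 0, 0.162],
    [-45, 3.1, 14.4, -0.017, 0.019, 0.163],
    [-44.2, 10.1, 13.7, -0.017, 0.019, 0.163],
  ],
)

```text
time: 2.5
tool_pos: [436.6, 208.6, 200.9]
tcp_rot: [178.4, -2.5, 71.0]
ft_force: [0.8, -0.2, -0.4]
finger_gap: 40.0
grip_force: 0.0
```

apply_moves(
  rows=[
    [-42.2, 17, 13.1, -0.017, 0.019, 0.163],
    [-39.2, 23.4, 12.7, -0.017, 0.019, 0.163],
    [-35.1, 29.2, 12.4, -0.017, 0.019, 0.163],
    [-30.2, 34.4, 12.4, -0.017, 0.019, 0.163],
    [-24.5, 38.6, 12.5, -0.017, 0.019, 0.163],
  ],
)

```text
time: 3.12
tool_pos: [451.6, -16.5, 128.8]
tcp_rot: [178.4, -9.7, 24.3]
ft_force: [0.7, 0.8, 0.3]
finger_gap: 39.8
grip_force: 0.0
```

Run:
```python
from plan import *
T=rot(Y,12);s=sense();print(s['tool_pos'],s['tcp_rot'],s['finger_gap'],s['ft_force'])
e=plan([(bf(-155,95,100),T,58),(bf(-155,95,9),T,40)])
print();e=plan([(bf(-130,95,9),T,12),(bf(-45,104,9),T,10),(bf(-33,105,9),T,4)],e)
```

```text
[451.61210836 -16.50543941 128.7934338 ] [178.44074889  -9.65057877  24.28721341] 39.75624862336017 [0.71748901 0.83790029 0.3216815 ]
[[-17.6, 41.2, 12.7, -0.017, 0.018, 0.16], [-11.1, 43.4, 13.2, -0.017, 0.018, 0.161], [-6.3, 0, 29.7, 0, 0, -0], [-6.3, 0, 29.7, 0, 0, -0], [-6.3, 0, 29.6, 0, 0, -0]]

[[8.1, 0, 1.7, 0, 0, -0], [8.2, 0, 1.8, 0, 0, -0], [8.1, 0, 1.7, 0, 0, -0], [9.2, -1, 2, 0, 0, -0], [9.2, -1, 2, 0, 0, -0]]
[[9.3, -1, 2, 0, 0, -0], [9.2, -1, 1.9, 0, 0, -0], [9.3, -1, 2, 0, 0, -0], [9.2, -1, 1.9, 0, 0, -0], [9.3, -1, 2, 0, 0, -0]]
[[9.2, -1, 1.9, 0, 0, -0], [9.3, -1, 2, 0, 0, -0], [3.9, -0.3, 0.8, 0, 0, -0], [3.9, -0.4, 0.8, 0, 0, -0], [3.9, -0.3, 0.9, 0, 0, -0]]
```

apply_moves(
  rows=[
    [-17.6, 41.2, 12.7, -0.017, 0.018, 0.16],
    [-11.1, 43.4, 13.2, -0.017, 0.018, 0.161],
    [-6.3, 0, 29.7, 0, 0, 0],
    [-6.3, 0, 29.7, 0, 0, 0],
    [-6.3, 0, 29.6, 0, 0, 0],
  ],
)

```text
time: 3.75
tool_pos: [458.0, -103.9, 8.5]
tcp_rot: [180.0, -11.9, 5.9]
ft_force: [-0.4, 0.6, 0.4]
finger_gap: 40.1
grip_force: 0.0
```

apply_moves(
  rows=[
    [8.1, 0, 1.7, 0, 0, 0],
    [8.2, 0, 1.8, 0, 0, 0],
    [8.1, 0, 1.7, 0, 0, 0],
    [9.2, -1, 2, 0, 0, 0],
    [9.2, -1, 2, 0, 0, 0],
  ],
)

```text
time: 4.38
tool_pos: [502.3, -97.0, 9.6]
tcp_rot: [180.0, -11.9, 5.9]
ft_force: [-1.8, -1.5, 0.9]
finger_gap: 39.8
grip_force: 0.4
```

Run:
```python
from plan import *
s=sense();print(s['tool_pos'],s['tcp_rot'],s['ft_force'])
snap('scene','s2.png')
```

```text
[502.32872523 -96.99184902   9.55937867] [179.97555392 -11.93521409   5.91759044] [-1.84325077 -1.5335521   0.9355819 ]
```

View pics/s2.png

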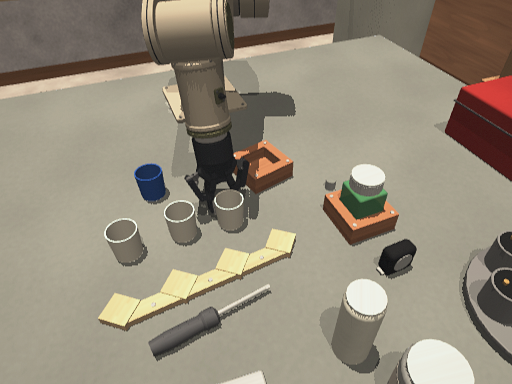

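The cup, at about (230,210), is upright and held between the two fingers, so I'll keep pushing.

apply_moves(
  rows=[
    [9.3, -1, 2, 0, 0, 0],
    [9.2, -1, 2, 0, 0, 0],
    [9.3, -1, 2, 0, 0, 0],
    [9.2, -1, 2, 0, 0, 0],
    [9.3, -1, 2, 0, 0, 0],
  ],
)

```text
time: 5.05
tool_pos: [548.4, -87.0, 8.6]
tcp_rot: [-180.0, -11.9, 5.9]
ft_force: [-1.6, -0.9, 0.9]
finger_gap: 40.1
grip_force: 0.4
```

apply_moves(
  rows=[
    [9.2, -1, 2, 0, 0, 0],
    [5, -0.5, 1, 0, 0, 0],
    [4, 0, 1, 0, 0, 0],
    [4, 0, 1, 0, 0, 0],
    [0, 0, 0, 0, 0, 0],
  ],
)

```text
time: 5.68
tool_pos: [570.5, -83.3, 8.4]
tcp_rot: [-180.0, -11.9, 5.9]
ft_force: [-0.8, -0.5, 0.1]
finger_gap: 39.8
grip_force: 0.0
```

Run:
```python
from plan import *
s=sense();p=s['tool_pos'];print(p,s['ft_force'])
c,sn=np.cos(np.radians(Y)),np.sin(np.radians(Y));d=p[:2]-O;print('bf',c*d[0]+sn*d[1],-sn*d[0]+c*d[1])
for cm in('top','scene'):
    snap(cm); print([(round(r['confidence'],2),np.round(r['xyz']).tolist()) for r in models.place_of('cup1',cm)])
print('home',bf(0,105,0))
```

```text
[570.50545464 -83.3473576    8.39260334] [-0.81851143 -0.47952908  0.05311929]
bf -40.59159070073014 105.51727929593056
[(0.8, [527.0, -304.0, -1.0]), (0.8, [375.0, -228.0, 1.0]), (0.47, [621.0, -183.0, -2.0])]
[(0.97, [376.0, -227.0, 3.0]), (0.93, [524.0, -192.0, -0.0]), (0.81, [532.0, -305.0, 1.0]), (0.58, [597.0, -79.0, 4.0])]
home [610.95379553 -79.901123     0.        ]
```

apply_moves(
  rows=[
    [4, 0, 0.8, 0, 0, 0],
    [2, 0, 0.4, 0, 0, 0],
    [2, 0, 0.4, 0, 0, 0],
    [1, 0, 0.2, 0, 0, 0],
    [0, 0, 0, 0, 0, 0],
  ],
)

```text
time: 6.5
tool_pos: [579.5, -82.4, 8.4]
tcp_rot: [-180.0, -11.9, 5.9]
ft_force: [0.4, 0.6, 0.4]
finger_gap: 40.2
grip_force: 0.0
```

apply_moves(
  rows=[
    [1, 0, 0.2, 0, 0, 0],
    [1, 0, 0.2, 0, 0, 0],
    [0, 0, 0, 0, 0, 0],
    [0, 0, 0, 0, 0, 0],
    [0, 0, 0, 0, 0, 0],
  ],
)

```text
time: 7.12
tool_pos: [581.4, -82.2, 8.5]
tcp_rot: [-180.0, -11.9, 5.9]
ft_force: [-0.3, 0.6, -0.1]
finger_gap: 40.0
grip_force: 0.0
```

```bash
cat >> plan.py <<'E'
def rim(n):
    "rim circle near a point, top camera"
    p,d=snap('top');W,u,v=world('top',d)
    for X in n:
        m=(np.hypot(W[:,0]-X[0],W[:,1]-X[1])<40)&(W[:,2]>58)&(W[:,2]<70)
        if m.sum()>5: print('rim',X,m.sum(),cv2.minEnclosingCircle(W[m][:,:2].astype(np.float32)))
def tcpb():
    s=sense();p=s['tool_pos'];c,sn=np.cos(np.radians(Y)),np.sin(np.radians(Y));d=p[:2]-O;print('bf',c*d[0]+sn*d[1],-sn*d[0]+c*d[1],p[2],s['ft_force'])
E
python3 - <<'E'
from plan import *
tcpb();rim([bf(0,105,0)])
for cm in('top','scene'):
    if cm=='scene': snap(cm)
    print([(round(r['confidence'],2),np.round(r['xyz']).tolist()) for r in models.place_of('cup1',cm)])
E
```

```text
bf -29.606792519548463 105.6277154203278 8.479649679913479 [-0.28671999  0.58741534 -0.0610329 ]
[(0.93, [523.0, -303.0, 0.0]), (0.79, [375.0, -224.0, 1.0])]
[(0.75, [376.0, -230.0, 4.0]), (0.68, [529.0, -304.0, -0.0]), (0.62, [611.0, -77.0, 1.0]), (0.62, [523.0, -191.0, 0.0])]
```

Run:
```python
from plan import *
T=rot(Y,12)
e=plan([(bf(-45,105.6,9),T,16),(bf(-155,105,9),T,37),(bf(-155,-2.5,9),T,28)])
print();e=plan([(bf(-130,-2.5,9),T,12.5),(bf(-45,0,9),T,9.5),(bf(-35,0,9),T,5),(bf(-29,0,9),T,2)],e)
```

```text
[[-15, -0.1, -3.7, -0.001, 0.002, 0.005], [-35.9, 0.2, -7.6, 0, 0, 0], [-35.8, 0.2, -7.6, 0, 0, 0], [-35.9, 0.2, -7.7, 0, 0, 0], [0, 26.9, 0, 0, 0, 0]]
[[0, 26.9, 0, 0, 0, 0], [0, 26.9, 0, 0, 0, 0], [0, 26.8, 0, 0, 0, 0], [0, 0, 0, 0, 0, 0], [0, 0, 0, 0, 0, 0]]

[[12.2, 0, 2.6, 0, 0, 0], [12.3, 0, 2.6, 0, 0, 0], [9.2, -0.3, 2, 0, 0, 0], [9.2, -0.3, 2, 0, 0, 0], [9.2, -0.3, 2, 0, 0, 0]]
[[9.3, -0.3, 1.9, 0, 0, 0], [9.2, -0.3, 2, 0, 0, 0], [9.3, -0.2, 1.9, 0, 0, 0], [9.2, -0.3, 2, 0, 0, 0], [9.3, -0.2, 1.9, 0, 0, 0]]
[[9.2, -0.3, 2, 0, 0, 0], [4.9, 0, 1, 0, 0, 0], [4.9, 0.1, 1.1, 0, 0, 0], [2, 0, 0.4, 0, 0, 0], [1.9, 0, 0.4, 0, 0, 0]]
[[2, 0, 0.4, 0, 0, 0], [0, 0, 0, 0, 0, 0], [0, 0, 0, 0, 0, 0], [0, 0, 0, 0, 0, 0], [0, 0, 0, 0, 0, 0]]
```

apply_moves(
  rows=[
    [-15, 0, -3.7, 0, 0.002, 0.005],
    [-35.9, 0.2, -7.6, 0, 0, 0],
    [-35.8, 0.2, -7.6, 0, 0, 0],
    [-35.9, 0.2, -7.7, 0, 0, 0],
    [0, 26.9, 0, 0, 0, 0],
  ],
)

```text
time: 7.95
tool_pos: [455.5, -120.2, 7.2]
tcp_rot: [-179.8, -11.8, 5.7]
ft_force: [-0.2, -0.4, 1.9]
finger_gap: 39.6
grip_force: 0.0
```

apply_moves(
  rows=[
    [0, 26.9, 0, 0, 0, 0],
    [0, 26.9, 0, 0, 0, 0],
    [0, 26.8, 0, 0, 0, 0],
    [0, 0, 0, 0, 0, 0],
    [0, 0, 0, 0, 0, 0],
  ],
)

```text
time: 8.57
tool_pos: [466.9, -201.6, 8.7]
tcp_rot: [-179.9, -12.0, 5.6]
ft_force: [-0.0, 0.3, 0.1]
finger_gap: 40.2
grip_force: 0.0
```

apply_moves(
  rows=[
    [12.2, 0, 2.6, 0, 0, 0],
    [12.3, 0, 2.6, 0, 0, 0],
    [9.2, -0.3, 2, 0, 0, 0],
    [9.2, -0.3, 2, 0, 0, 0],
    [9.2, -0.3, 2, 0, 0, 0],
  ],
)

```text
time: 9.2
tool_pos: [520.7, -195.8, 8.7]
tcp_rot: [-179.9, -12.0, 5.6]
ft_force: [-0.4, -0.3, 0.6]
finger_gap: 39.9
grip_force: 0.5
```

apply_moves(
  rows=[
    [9.3, -0.3, 1.9, 0, 0, 0],
    [9.2, -0.3, 2, 0, 0, 0],
    [9.3, -0.2, 1.9, 0, 0, 0],
    [9.2, -0.3, 2, 0, 0, 0],
    [9.3, -0.2, 1.9, 0, 0, 0],
  ],
)

```text
time: 9.82
tool_pos: [567.7, -190.0, 8.9]
tcp_rot: [-179.9, -12.0, 5.6]
ft_force: [-0.4, -0.8, -0.6]
finger_gap: 40.0
grip_force: 0.3
```

apply_moves(
  rows=[
    [9.2, -0.3, 2, 0, 0, 0],
    [4.9, 0, 1, 0, 0, 0],
    [4.9, 0, 1.1, 0, 0, 0],
    [2, 0, 0.4, 0, 0, 0],
    [1.9, 0, 0.4, 0, 0, 0],
  ],
)

```text
time: 10.45
tool_pos: [590.3, -187.5, 8.8]
tcp_rot: [-179.9, -12.0, 5.6]
ft_force: [-1.0, 0.5, 0.1]
finger_gap: 40.2
grip_force: 0.3
```

Run:
```python
from plan import *
tcpb();rim([bf(0,105,0),bf(0,0,0)])
T=rot(Y,12)
e=plan([(bf(-29,0,9),T,2),(bf(-45,0,9),T,16),(bf(-155,0,9),T,37),(bf(-155,-114,9),T,29)])
print();e=plan([(bf(-132,-114,9),T,12.5),(bf(-45,-105,9),T,9.5),(bf(-35,-105,9),T,5),(bf(-29,-105,9),T,2)],e)
```

```text
bf -31.041332944918157 -0.05642816615582502 8.832274560406264 [-1.00981798  0.49974467  0.09232286]
rim [610.95379553 -79.901123     0.        ] 95 ((610.5819091796875, -81.2305679321289), 29.89366912841797)
rim [ 621.2 -184.4    0. ] 53 ((617.2208251953125, -179.75254821777344), 33.71718978881836)
[[1.8, -0.1, 0.3, -0.001, 0, 0], [-15.6, 0, -3.3, 0, 0, 0], [-35.9, 0, -7.6, 0, 0, 0], [-35.9, 0, -7.6, 0, 0, 0], [-35.8, 0, -7.7, 0, 0, 0]]
[[0, 28.5, 0, 0, 0, 0], [0, 28.5, 0, 0, 0, 0], [0, 28.5, 0, 0, 0, 0], [0, 28.5, 0, 0, 0, 0], [0, 0, 0, 0, 0, 0]]

[[11.2, 0, 2.4, 0, 0, 0], [11.3, 0, 2.4, 0, 0, 0], [8.5, -0.9, 1.8, 0, 0, 0], [8.5, -0.9, 1.8, 0, 0, 0], [8.5, -0.9, 1.8, 0, 0, 0]]
[[8.5, -0.9, 1.8, 0, 0, 0], [8.5, -0.9, 1.8, 0, 0, 0], [8.5, -0.9, 1.8, 0, 0, 0], [8.5, -0.9, 1.8, 0, 0, 0], [8.5, -0.9, 1.8, 0, 0, 0]]
[[8.5, -0.9, 1.9, 0, 0, 0], [8.6, -0.9, 1.8, 0, 0, 0], [4.9, 0, 1, 0, 0, 0], [4.8, 0, 1.1, 0, 0, 0], [2, 0, 0.4, 0, 0, 0]]
[[2, 0, 0.4, 0, 0, 0], [1.9, 0, 0.4, 0, 0, 0], [0, 0, 0, 0, 0, 0], [0, 0, 0, 0, 0, 0], [0, 0, 0, 0, 0, 0]]
```

apply_moves(
  rows=[
    [1.8, 0, 0.3, 0, 0, 0],
    [-15.6, 0, -3.3, 0, 0, 0],
    [-35.9, 0, -7.6, 0, 0, 0],
    [-35.9, 0, -7.6, 0, 0, 0],
    [-35.8, 0, -7.7, 0, 0, 0],
  ],
)

```text
time: 11.12
tool_pos: [465.8, -199.7, 9.0]
tcp_rot: [-179.9, -12.0, 5.6]
ft_force: [-0.9, 0.2, 0.7]
finger_gap: 39.8
grip_force: 0.0
```

apply_moves(
  rows=[
    [0, 28.5, 0, 0, 0, 0],
    [0, 28.5, 0, 0, 0, 0],
    [0, 28.5, 0, 0, 0, 0],
    [0, 28.5, 0, 0, 0, 0],
    [0, 0, 0, 0, 0, 0],
  ],
)

```text
time: 11.75
tool_pos: [478.4, -315.2, 9.5]
tcp_rot: [180.0, -12.1, 5.5]
ft_force: [-0.0, 0.4, 0.1]
finger_gap: 40.2
grip_force: 0.0
```

apply_moves(
  rows=[
    [11.2, 0, 2.4, 0, 0, 0],
    [11.3, 0, 2.4, 0, 0, 0],
    [8.5, -0.9, 1.8, 0, 0, 0],
    [8.5, -0.9, 1.8, 0, 0, 0],
    [8.5, -0.9, 1.8, 0, 0, 0],
  ],
)

```text
time: 12.38
tool_pos: [527.2, -305.2, 8.8]
tcp_rot: [-179.9, -12.0, 5.6]
ft_force: [-1.5, 0.5, 0.2]
finger_gap: 40.2
grip_force: 0.3
```

apply_moves(
  rows=[
    [8.5, -0.9, 1.8, 0, 0, 0],
    [8.5, -0.9, 1.8, 0, 0, 0],
    [8.5, -0.9, 1.8, 0, 0, 0],
    [8.5, -0.9, 1.8, 0, 0, 0],
    [8.5, -0.9, 1.8, 0, 0, 0],
  ],
)

```text
time: 13.0
tool_pos: [569.9, -296.7, 8.9]
tcp_rot: [-179.9, -12.0, 5.6]
ft_force: [-1.3, -0.4, -1.3]
finger_gap: 39.8
grip_force: 0.2
```

apply_moves(
  rows=[
    [8.5, -0.9, 1.9, 0, 0, 0],
    [8.6, -0.9, 1.8, 0, 0, 0],
    [4.9, 0, 1, 0, 0, 0],
    [4.8, 0, 1.1, 0, 0, 0],
    [2, 0, 0.4, 0, 0, 0],
  ],
)

```text
time: 13.62
tool_pos: [598.7, -292.2, 8.8]
tcp_rot: [-179.9, -12.0, 5.6]
ft_force: [-0.2, -0.8, 0.3]
finger_gap: 39.7
grip_force: 0.3
```

apply_moves(
  rows=[
    [2, 0, 0.4, 0, 0, 0],
    [1.9, 0, 0.4, 0, 0, 0],
    [0, 0, 0, 0, 0, 0],
    [0, 0, 0, 0, 0, 0],
    [-15.6, 0, -3.3, 0, 0, 0],
  ],
)

```text
time: 14.25
tool_pos: [587.4, -293.4, 9.3]
tcp_rot: [-180.0, -12.1, 5.6]
ft_force: [-0.1, -0.9, 0.0]
finger_gap: 40.0
grip_force: 0.0
```

apply_moves(
  rows=[
    [-30, 0, -6.4, 0, 0, 0],
    [-30, 0, -6.4, 0, 0, 0],
    [-30, 0, -6.4, 0, 0, 0],
    [0, 0, 0, 0, 0, 0],
    [0, 0, 0, 0, 0, 0],
  ],
)

```text
time: 14.88
tool_pos: [495.8, -302.8, 9.5]
tcp_rot: [-180.0, -12.1, 5.6]
ft_force: [-0.2, 0.1, 0.4]
finger_gap: 39.9
grip_force: 0.0
```

Run:
```python
from plan import *
tcpb();H=[bf(0,y,0) for y in(105,0,-105)];rim(H);print(H)
T=rot(Y); p,R=cur()
L=np.array([631,158.,0])
e=plan([(p+[-10,10,150],T,50),(np.array([520,0,190]),T,60),(L+[0,0,160],T,60)])
```

```text
bf -136.32624356603083 -105.5986956885624 9.521049539921556 [-0.23078743  0.10159164  0.43916477]
rim [610.95379553 -79.901123     0.        ] 98 ((610.4044189453125, -80.6957778930664), 30.071605682373047)
rim [ 621.2 -184.4    0. ] 94 ((620.725341796875, -185.15921020507812), 29.59781265258789)
rim [ 631.44620447 -288.898877      0.        ] 102 ((631.0933837890625, -291.8106689453125), 29.831661224365234)
[array([610.95379553, -79.901123  ,   0.        ]), array([ 621.2, -184.4,    0. ]), array([ 631.44620447, -288.898877  ,    0.        ])]
[[7.5, -3.7, -49.5, 0, -0.07, 0], [4.1, -3.6, -49.9, 0, -0.07, 0], [0.5, -3.7, -50.1, 0, -0.071, 0], [12.5, -57.6, -6.1, 0, 0, 0], [12.5, -57.6, -6.1, 0, 0, 0]]
[[12.5, -57.6, -6.1, 0, 0, 0], [12.5, -57.6, -6.1, 0, 0, 0], [12.5, -57.5, -6.1, 0, 0, 0], [31.5, -36.6, 7.5, 0, 0, 0], [31.5, -36.6, 7.5, 0, 0, 0]]
[[31.5, -36.6, 7.5, 0, 0, 0], [31.4, -36.6, 7.5, 0, 0, 0], [0, 0, 0, 0, 0, 0], [0, 0, 0, 0, 0, 0], [0, 0, 0, 0, 0, 0]]
```

All three cups are home within 3 mm. Now for the lid.

apply_moves(
  rows=[
    [7.5, -3.7, -49.5, 0, -0.07, 0],
    [4.1, -3.6, -49.9, 0, -0.07, 0],
    [0.5, -3.7, -50.1, 0, -0.071, 0],
    [12.5, -57.6, -6.1, 0, 0, 0],
    [12.5, -57.6, -6.1, 0, 0, 0],
  ],
  fingers=85,
)

```text
time: 15.55
tool_pos: [500.5, -174.1, 172.7]
tcp_rot: [-180.0, -0.1, 5.6]
ft_force: [0.2, 1.0, -0.3]
finger_gap: 84.8
grip_force: 0.0
```

apply_moves(
  rows=[
    [12.5, -57.6, -6.1, 0, 0, 0],
    [12.5, -57.6, -6.1, 0, 0, 0],
    [12.5, -57.5, -6.1, 0, 0, 0],
    [31.5, -36.6, 7.5, 0, 0, 0],
    [31.5, -36.6, 7.5, 0, 0, 0],
  ],
)

```text
time: 16.18
tool_pos: [576.3, 81.9, 175.3]
tcp_rot: [-179.9, -0.0, 5.7]
ft_force: [1.2, 0.0, 0.8]
finger_gap: 85.0
grip_force: 0.0
```

apply_moves(
  rows=[
    [31.5, -36.6, 7.5, 0, 0, 0],
    [31.4, -36.6, 7.5, 0, 0, 0],
    [0, 0, 0, 0, 0, 0],
    [0, 0, 0, 0, 0, 0],
    [0, 0, 0, 0, 0, 0],
  ],
)

```text
time: 16.8
tool_pos: [630.2, 157.6, 160.2]
tcp_rot: [-179.9, 0.0, 5.6]
ft_force: [-0.1, 1.0, 1.0]
finger_gap: 84.9
grip_force: 0.0
```

Run:
```python
from plan import *
s=sense();print(s['tool_pos'],s['tcp_rot'],s['joint_pos'],s['ft_force'])
snap('scene');print([np.round(r['xyz'],1) for r in models.place_of('lid_top','scene')])
p,d=snap('scene')
c=[r['pixels'] for r in models.cut_out('lid','scene')]
if c:
  W,u,v=world('scene',d,c[0]);m=abs(W[:,2]-125)<6;print(m.sum(),cv2.minEnclosingCircle(W[m][:,:2].astype(np.float32)),np.median(W[m][:,2]))
T=rot(Y)
plan([(np.array([631,158.,95]),T,13)])
```

```text
[630.24148109 157.64963574 160.22148745] [-1.79943447e+02  4.09047206e-02  5.58841064e+00] [9.49033540e+00 1.73909469e+01 8.13844390e+01 5.99005019e-02
 8.12615804e+01 9.38928256e+01] [-0.09291197  0.99822343  0.96659076]
[array([631.5, 158.6, 122.9])]
647 ((632.7031860351562, 159.9029998779297), 34.51348114013672) 125.37287531319959
[[0.2, -0.1, 13.1, 0, 0, -0], [0.2, 0, 13.1, 0, 0, -0], [0.1, -0.1, 13, 0, 0, -0], [0.2, 0, 13.1, -0.001, 0, -0], [0.1, -0.1, 13, 0, 0.001, -0.001]]
```

apply_moves(
  rows=[
    [0.3, -0.2, 13, 0, 0, 0],
    [0.3, -0.2, 13, 0, 0, 0],
    [0.3, -0.1, 13, 0, 0, 0],
    [0.2, -0.1, 13, 0, 0, 0],
    [0.2, -0.1, 13, 0, 0, 0],
  ],
)

```text
time: 17.62
tool_pos: [631.0, 159.1, 93.4]
tcp_rot: [-179.9, 0.1, 5.6]
ft_force: [-0.2, 0.8, -0.5]
finger_gap: 85.4
grip_force: 0.0
```

apply_moves(
  rows=[
    [0, 0, 0, 0, 0, 0],
    [0, 0, 0, 0, 0, 0],
    [0, 0, 0, 0, 0, 0],
    [0, 0, 0, 0, 0, 0],
    [0, 0, 0, 0, 0, 0],
  ],
  fingers=60,
  grip_force=85,
)

```text
time: 18.25
tool_pos: [631.1, 159.0, 94.4]
tcp_rot: [-179.9, 0.1, 5.6]
ft_force: [0.3, -0.0, -5.7]
finger_gap: 63.2
grip_force: 94.2
```

Run:
```python
from plan import *
s=sense();print(s['tool_pos'],s['tcp_rot'],s['ft_force'],s['wrist_torque'],s['finger_gap'],s['grip_force'])
snap('scene','s3.png')
```

```text
[631.05067319 159.02050851  94.36912316] [-1.79938531e+02  1.13461176e-01  5.62089655e+00] [ 0.29067373 -0.01004147 -5.68540677] [-0.05848561  0.03977132 -0.09710193] 63.20589850328445 94.17465375965548
```

View pics/s3.png

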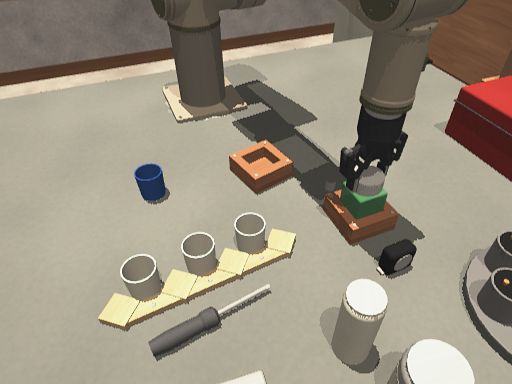

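The fingers hold the lid at about (368,178), and the three cups sit in their notches. Next I turn the lid anticlockwise, which is negative about tool z, while following its rise.

apply_moves(
  rows=[
    [0, 0, -0.2, 0, 0, -0.11],
    [0, 0, -0.2, 0, 0, -0.11],
    [0, 0, -0.2, 0, 0, -0.11],
    [0, 0, -0.2, 0, 0, -0.11],
    [0, 0, -0.2, 0, 0, -0.11],
  ],
)

```text
time: 18.92
tool_pos: [631.5, 159.0, 95.6]
tcp_rot: [-179.9, 0.0, 37.3]
ft_force: [1.5, 1.6, -6.6]
finger_gap: 63.2
grip_force: 94.6
```

Run:
```python
from plan import *
s=sense();print(s['tool_pos'],s['tcp_rot'],s['ft_force'],s['wrist_torque'],s['finger_gap'],s['grip_force'],s['joint_pos'][5])
```

```text
[631.45064511 159.04918817  95.59813643] [-1.79910133e+02  1.86302921e-02  3.73215172e+01] [ 1.49049761  1.63199801 -6.60789992] [-0.01407095 -0.19781825 -0.24029357] 63.20075066875142 94.60363178533953 62.247567520616684
```

apply_moves(
  rows=[
    [0, 0, -0.2, 0, 0, -0.11],
    [0, 0, -0.2, 0, 0, -0.11],
    [0, 0, -0.2, 0, 0, -0.11],
    [0, 0, -0.1, 0, 0, -0.11],
    [0, 0, 0, 0, 0, -0.11],
  ],
)

```text
time: 19.55
tool_pos: [632.2, 159.3, 97.7]
tcp_rot: [180.0, -0.1, 68.9]
ft_force: [-0.7, 0.0, -0.7]
finger_gap: 63.0
grip_force: 95.3
```

apply_moves(
  rows=[
    [0, 0, 0, 0, 0, -0.1],
    [0, 0, 0, 0, 0, 0],
    [0, 0, 0, 0, 0, 0],
    [0, 0, 0, 0, 0, 0],
    [0, 0, 0, 0, 0, 0],
  ],
)

```text
time: 20.18
tool_pos: [631.3, 159.1, 96.4]
tcp_rot: [-179.9, -0.0, 74.3]
ft_force: [0.0, 0.0, -0.4]
finger_gap: 63.1
grip_force: 95.3
```

Run:
```python
from plan import *
s=sense();print(s['tool_pos'],s['tcp_rot'],s['ft_force'],s['wrist_torque'],s['finger_gap'],s['grip_force'],s['joint_pos'][5])
snap('top')
print([np.round(r['xyz'],1) for r in models.place_of('jar','top')])
```

```text
[631.3050201  159.0898683   96.36330635] [-1.79900700e+02 -3.00821215e-02  7.43403484e+01] [ 0.00305495  0.01430316 -0.38443942] [-0.01220638 -0.00553694  0.01959956] 63.09960300957544 95.25898466326908 25.235566805779857
[]
```

The thread has let go (torque near 0 after a 1.2 rad turn), so I lift straight up.

apply_moves(
  rows=[
    [0, 0, -1, 0, 0, 0],
    [0, 0, -2, 0, 0, 0],
    [0, 0, -2, 0, 0, 0],
    [0, 0, -2, 0, 0, 0],
    [0, 0, 0, 0, 0, 0],
  ],
)

```text
time: 20.9
tool_pos: [631.5, 159.1, 103.6]
tcp_rot: [-179.9, -0.0, 74.4]
ft_force: [-0.0, -0.2, -1.1]
finger_gap: 63.3
grip_force: 95.3
```

apply_moves(
  rows=[
    [0, 0, -5, 0, 0, 0],
    [0, 0, -8, 0, 0, 0],
    [0, 0, -10, 0, 0, 0],
    [0, 0, -9, 0, 0, 0],
    [0, 0, -5, 0, 0, 0],
  ],
)

```text
time: 21.52
tool_pos: [631.8, 159.2, 141.6]
tcp_rot: [-180.0, -0.1, 74.4]
ft_force: [-0.5, -0.4, -0.7]
finger_gap: 63.2
grip_force: 95.3
```

apply_moves(
  rows=[
    [0, 0, 0, 0, 0, 0],
    [0, 0, 0, 0, 0, 0],
    [0, 0, 0, 0, 0, 0],
    [0, 0, 0, 0, 0, 0],
    [0, 0, 0, 0, 0, 0],
  ],
)

```text
time: 22.15
tool_pos: [631.2, 159.1, 140.1]
tcp_rot: [-179.9, -0.0, 74.4]
ft_force: [0.1, 1.6, -0.3]
finger_gap: 63.4
grip_force: 95.3
```

Run:
```python
from plan import *
s=sense();print(s['tool_pos'],s['tcp_rot'],s['ft_force'],s['finger_gap'],s['grip_force'])
rim([bf(0,y,0) for y in(105,0,-105)])
p,d=snap('scene')
cv2.imwrite('pics/s4.png',cv2.resize(p[100:260,90:440,::-1],None,fx=2.2,fy=2.2,interpolation=cv2.INTER_CUBIC))
print([np.round(r['xyz'],1) for r in models.place_of('lid','scene')],[np.round(r['xyz'],1) for r in models.place_of('jar','scene')])
```

```text
[631.20567316 159.0538742  140.08984515] [-1.79875346e+02 -2.17509876e-02  7.43758782e+01] [ 0.08989227  1.59210249 -0.3379308 ] 63.36515526368926 95.26690744125517
rim [610.95379553 -79.901123     0.        ] 94 ((610.3704833984375, -81.0748291015625), 29.61825180053711)
rim [ 621.2 -184.4    0. ] 94 ((620.5790405273438, -185.24510192871094), 29.718353271484375)
rim [ 631.44620447 -288.898877      0.        ] 104 ((630.8356323242188, -292.0674743652344), 30.091123580932617)
[array([630.8, 156.7, 145.3])] [array([629.2, 160.8,  11.4])]
```

View pics/s4.png

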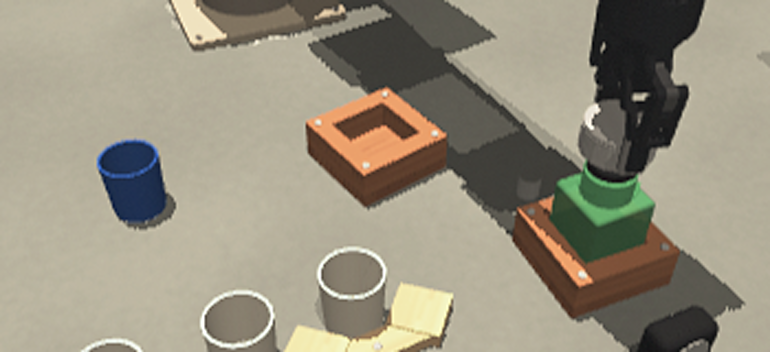

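The crop shows the lid held level at about (615,140), above the green neck. The jar sits in its block and the cups are in their notches.

```bash
python3 -c "
from bench import job
print(job.hand_in())"
```

```text
the job is handed in; nothing more can be done
None
```

I've handed the job in; no verdict came back. The three cups are home in their notches (within about 3 mm), and the lid is unscrewed and held level about 25 mm above the mouth of the jar, which is still seated in its block.

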